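# Pin the board carrier and hold the test selector at its third stop

### The job

On the circuit-board test jig, first lock the board carrier: take the red-handled lock pin from its wooden rack and push it all the way down through the holes in the carrier's yellow tab and the lug beneath, and leave it there. Then turn the orange spring-return selector knob clockwise, counting three clicks from home to the third stop without running on towards the fourth, and keep hold of it: finish with the gripper still gripping the knob at the third stop. Leave the carrier fully home and the meter, screwdriver and solder spool where they are.

Things in the scene. Friction and masses are not known exactly. Their poses are not given: they have to be found in the camera images.
- pin_grip (a point): Centre of the red handle of the loose lock pin (about 50 g), standing upright in the rack at the start. Handle: upright cylinder 16 mm diameter, 34 mm tall (this point is 17 mm below its flat top). Under it a steel flange 24 mm diameter, 4 mm thick (underside 21 mm below this point), then a steel shank 9 mm diameter, 26 mm long, its last 6 mm tapered to 4.4 mm. z runs up the pin.
- pin_tip (a point): Foot of the pin's tapered shank, on its axis, 47 mm below the centre of the handle and 26 mm below the flange's underside. z runs up the pin.
- rack: Fixed wooden block 60 x 60 x 40 mm high, with one upright 11.5 mm through hole in its middle in which the pin stands, flange resting on the block's top. Origin at the centre of its underside.
- lug_mouth (a point): Centre of the pin hole's upper mouth, in the top face of the yellow tab, 39 mm above the table. The 12 mm hole goes 29 mm straight down through tab (8 mm thick) and lug; fully down, the pin's flange lies flat on the tab. Axes as the jig's (z up, -x the robot's side). Tab 60 (x) x 44 mm (y); open space on the -x and both y sides, circuit board (up to 12 mm above the tab) from 57 mm off in +x.
- jig: Fixed test jig: base plate 180 (x) x 300 (y) x 10 mm, origin at the centre of its underside, z up. A grey selector box 110 x 100 mm, top 50 mm above the table, has its centre at y = -90 mm in the jig's frame; the pin hole is at x = -55, y = 55 mm; the carrier with a green circuit board fills the rest.
- carrier (a joint): Slide of the board carrier (aluminium tray with the yellow tab) along the jig's +y, m. 0 = fully home, where the tab's hole is over the lug's hole (so at the start). Stiff: it takes about 8 N to move.
- knob_grip (a point): Orange bar knob on the selector box: this point is on its upright turning axis at the height to grip, 83 mm above the table, 11 mm below the bar's top. Bar 44 mm long (own x), 14 mm thick (own y; grip across this), 36 mm tall, over a grey skirt 44 mm diameter (skirt's top 24 mm below this point). White line at the pointer end (own -x). The dial has a larger white dot at home, five smaller at the stops.
- selector (a joint): Knob angle, rad, growing clockwise seen from above. 0 = home (the start; pointer at the larger dot, on the jig's -x side). Five click stops 24 degrees apart: first 0.419, second 0.838, third 1.257, fourth 1.676. A spring (0.07 N m at home, 0.11 N m at the third stop) always turns it back home if let go; on top, each click is felt as a swing of 0.05 N m either way.
- meter_mid (a point): Bystander: centre of an orange handheld multimeter, 150 x 75 x 32 mm, lying on the table.
- driver_mid (a point): Bystander: a screwdriver lying on the table.
- spool_mid (a point): Bystander: centre of an upright solder spool, 54 mm diameter, 38 mm high.
Not all that is in view belongs to the job. What is meant by the part that bears pin_grip is not green or purple, and is the smaller of those in its own colour.

How it is judged:
By the outcome, as a careful person would: the job done as asked, in the order asked, and still so for the second after the job is handed in, while the arm keeps its last pose, push and grip.
It also fails if it takes over 51 s, if anything falls off the work surface, if the arm or the gripper's body presses on something with over 40 N, if the wrist force passes 120 N, or if a joint passes its speed limit or range.

### The arm

A 6-joint arm with a two-finger parallel gripper is mounted at the origin on the work surface. World frame = base frame: x ahead of the robot, y to its left, z up, the work surface at z = 0. Lengths are in m, angles in degrees, forces in N, time in s.
With the tool pointing down it reaches from about 0.35 to 0.875 m from the base axis. Payload 4.2 kg.
Tool frame: the origin (TCP) lies where the fingers leave the gripper's body, on its centre line; the fingertips stand 70 mm ahead of it and the grasp point (between the pads) lies 51 mm ahead of it; z points along the fingers, y is the direction in which the jaws open and shut (so a half turn about z gives the same grasp; the last joint's range is limited). The gripper opens to 87 mm and grips with 3 to 60 N. Pads are 19 mm wide; open, the fingers measure 117 mm over their backs; the gripper's body (75 mm by 190 mm) begins 51 mm behind the grasp point.
Start: joints at [88.9, 22.042, 0.453, 0, -68.411, -14.817], TCP at [0.171, 0.601, 0.292] pointing down, gripper open.
Joint ranges: [-179.83, 179.83], [-69.29, 118.12], [-61.27, 80.66], [-181.25, 117.63], [-171.15, -9.14], [-177.46, 177.46]. Speed limits (degrees/s): [159.86, 159.86, 180, 180, 180, 180].

### API

Orientations are given as a 3x3 rotation matrix whose columns are the frame's x, y, z axes.
In Python, from station import sense, capture, camera_model, finish_job gives the robot as it stands.
- The arm moves only by the shell command python3 -m inch 'ROWS'. ROWS is JSON, a list of rows, each an object with "hand": the closure, from 0 (fully open) to 1 (shut); "slide": the shift along the world's x, y, z in cm, a list of three; "yaw": the turn about the world's z in rad. A call has 1 to 10 rows; each row is the pose to reach, as a shift and turn from the pose commanded when the call began; what a row does not reach only later rows make up. A row lasts 1/8 s, in which the tool goes at most 62.5 mm and 10.7 degrees, less where a joint would pass 70% of its speed; a pose out of reach is approached as far as the arm can. A call with a gripper value outside its range is refused whole. The fingers move at their own pace and stop on an object; the grip force is fixed at half the most. Time passes only in rows, so rows that repeat a pose let the fingers close. It gives the time, the measured TCP pose, the force and the opening at its end, in the units of the state.
- sense(): the state, without advancing time (a new reading comes with each control period).
- capture(name): name is "side" or "top"; returns the picture (420x560x3 uint8, blue, green, red); there is no depth.
- camera_model(name): a dict with "mtx" (3x3 intrinsics, pixels), "k1" (the pictures are not rectified: a ray, as slopes to the right and down, at radius r is drawn at 1 + k1 r^2 times it, then the intrinsics apply), "xyz" and "orientation" of the camera in the world. Camera axes: x right, y up, looking along -z (the intrinsics and any distortion apply to the point x, -y, -z); pixel columns grow to the right and rows downward; lengths in m; the calibration is good to about 2 mm. A picture is of the moment at which its call begins. camera_model takes no time and is no camera call.
- finish_job(): hands the job in, once; it reports no verdict.
The state is a dict: "time_s": time; "joints": joint angles; "joint_velocities": joint speeds; "effort": joint torques, N m; "tcp_pos": TCP position; "ee_rot": TCP orientation; "wrist_force": force on the tool from outside, world axes, zero at the start; "moment": the same for the moment, N m; "gripper_width": opening from 0.0 (shut) to 1.0 (fully open).
Only numpy, scipy, OpenCV 4.12 (cv2) and the standard library are available. Lean on these libraries where they do the work, as an engineer would, in place of code of your own. Each camera call takes 0.05 s, during which the arm holds its last target. There are 200 camera calls.

## Working session

There is one attempt and no reset: what is moved stays moved. The work goes in short steps, Python scripts to look and compute and a shell command to move; the robot and the scene stay as the last step left them, time stands still between calls to the robot, and variables do not carry over. Pictures are saved under pics/ and viewed, about 8 in all and at most 12, crops included, and the job is handed in when it is done.

```bash
mkdir -p pics; ls; python3 - <<'E'
from station import *
import cv2,numpy as np
for n in("top","side"):
    cv2.imwrite(f"pics/{n}0.png",capture(n)); m=camera_model(n); print(n,m)
s=sense(); print(s)
E
```

```text
pics
top {'mtx': array([[486.50344337,   0.        , 277.6650978 ],
       [  0.        , 486.50344337, 204.30271513],
       [  0.        ,   0.        ,   1.        ]]), 'k1': 0.05595191526218821, 'xyz': array([0.4950012 , 0.01055784, 1.13373736]), 'orientation': array([[ 2.80398232e-02,  9.97433813e-01, -6.58753164e-02],
       [-9.99606475e-01,  2.80325712e-02, -1.03459766e-03],
       [ 8.14711807e-04,  6.58784027e-02,  9.97827326e-01]])}
side {'mtx': array([[435.95725006,   0.        , 279.78499856],
       [  0.        , 435.95725006, 207.05353983],
       [  0.        ,   0.        ,   1.        ]]), 'k1': -0.027428202618801713, 'xyz': array([ 0.51877956, -0.87095152,  0.6923016 ]), 'orientation': array([[ 0.99833952,  0.04774044, -0.03223447],
       [-0.05379178,  0.57245238, -0.81817157],
       [-0.02060717,  0.81854696,  0.57406988]])}
{'time_s': 0.1, 'joints': array([ 8.88996406e+01,  2.20852643e+01,  3.88433457e-01, -2.42395694e-02,
       -6.84116843e+01, -1.48161611e+01]), 'joint_velocities': array([ 0.09577708, -0.13354923,  0.16078222,  0.05458136,  0.03244017,
        0.12290556]), 'effort': array([-1.20099008e-03, -3.91691601e+01,  1.87932551e+01,  4.23195228e+00,
        1.34097494e-02, -7.56505233e-05]), 'tcp_pos': array([0.17127332, 0.6006595 , 0.29128879]), 'ee_rot': array([[ 9.61619498e-01, -2.74386144e-01, -4.29680906e-04],
       [-2.74386461e-01, -9.61617654e-01, -1.88601096e-03],
       [ 1.04306531e-04,  1.93152354e-03, -9.99998129e-01]]), 'wrist_force': array([ 0.19478151, -0.51021121,  0.05778514]), 'moment': array([-0.00301894,  0.02628417, -0.02105654]), 'gripper_width': 1.0005349360692957}
```

View pics/top0.png

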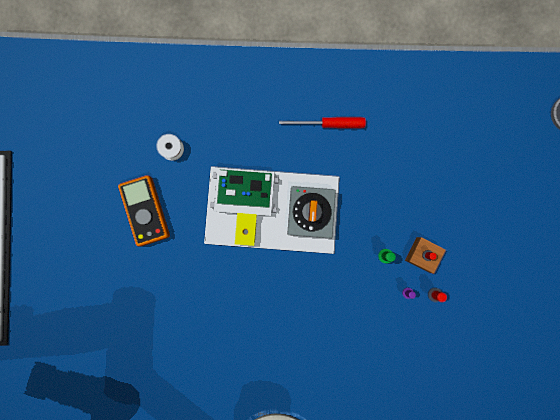

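View pics/side0.png

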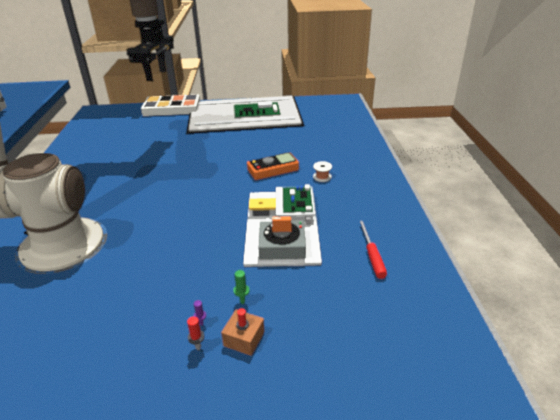

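Top view: the candidates for the pin are the red one in the wooden rack (431,256), a loose red one (439,296), a green one (387,256) and a purple one (410,293). The red one in the rack fits the description, being the smaller red. The tab hole is at about (245,231) and the knob at about (313,211). I'll measure these and check the choice in a crop.

```bash
cat > h.py <<'E'
from station import *
import cv2,numpy as np
def cam(n):
    m=camera_model(n); return m['mtx'],np.array([m['k1'],0,0,0.]),np.array(m['xyz']),np.array(m['orientation'])
def at_z(n,uv,z):
    K,d,c,R=cam(n); p=cv2.undistortPoints(np.array([[uv]],float),K,d)[0,0]
    r=R@np.array([p[0],-p[1],-1]); return c+r*(z-c[2])/r[2]
def proj(n,P):
    K,d,c,R=cam(n); q=R.T@(np.array(P)-c); q=np.array([q[0],-q[1],-q[2]])
    return cv2.projectPoints(q.reshape(1,1,3),np.zeros(3),np.zeros(3),K,d)[0][0,0]
def blobs(img,lo,hi,roi,minA=8):
    x0,y0,x1,y1=roi; h=cv2.cvtColor(img[y0:y1,x0:x1],cv2.COLOR_BGR2HSV)
    m=cv2.inRange(h,np.array(lo),np.array(hi)); n,l,s,c=cv2.connectedComponentsWithStats(m)
    return [(s[i,4],s[i,:4]+[x0,y0,0,0],c[i]+[x0,y0],cv2.minAreaRect(np.argwhere(l==i)[:,::-1].astype(np.float32)+np.float32([x0,y0]))) for i in range(1,n) if s[i,4]>=minA]
E
python3 - <<'E'
from h import *
t=cv2.imread("pics/top0.png"); s=cv2.imread("pics/side0.png")
for nm,lo,hi,roi in [("red",(0,200,110),(6,255,255),(380,220,480,320)),("wood",(7,100,60),(18,220,255),(380,220,480,320)),("orange",(6,150,120),(20,255,255),(285,180,342,245)),("yellow",(24,150,100),(34,255,255),(200,200,290,255)),("white",(0,0,150),(180,60,255),(195,155,350,265))]:
    for b in blobs(t,lo,hi,roi,15): print(nm,b)
print("side")
for nm,lo,hi,roi in [("red",(0,200,90),(6,255,255),(170,290,280,360)),("orange",(5,150,120),(20,255,255),(255,205,310,245)),("yellow",(24,150,100),(34,255,255),(240,190,285,225))]:
    for b in blobs(s,lo,hi,roi,15): print(nm,b)
a=cv2.resize(t[225:315,370:460],None,fx=4,fy=4,interpolation=2)[:300*2]
b=cv2.resize(t[155:265,195:350],None,fx=5,fy=5,interpolation=2)[:360,:440*2]
c=cv2.resize(s[285:365,170:280],None,fx=4.5,fy=4.5,interpolation=2)
W=np.zeros((600,800,3),np.uint8)
b=cv2.resize(t[160:260,198:348],(450,300),interpolation=2); W[:300,:450]=b
a=cv2.resize(t[230:310,375:455],(300,300),interpolation=2); W[:300,470:770]=a
W[300:600,:412]=cv2.resize(s[285:365,170:280],(412,300),interpolation=2)
W[300:600,420:795]=cv2.resize(s[185:265,235:335],(375,300),interpolation=2)
cv2.imwrite("pics/crop1.png",W)
E
```

```text
red (np.int32(41), array([430, 252,   7,   8]), array([432.63414634, 255.73170732]), ((432.4000549316406, 255.70001220703125), (6.708203315734863, 6.260990142822266), 26.56505012512207))
red (np.int32(62), array([437, 293,   9,   8]), array([440.91935484, 296.79032258]), ((441.0, 296.5), (7.0, 8.0), 90.0))
wood (np.int32(704), array([405, 237,  40,  37]), array([424.96590909, 254.41193182]), ((425.1679382324219, 254.76153564453125), (30.914825439453125, 27.946693420410156), 27.552812576293945))
orange (np.int32(111), array([309, 201,   8,  20]), array([312.75675676, 209.6036036 ]), ((312.69915771484375, 210.51329040527344), (6.385824203491211, 19.423547744750977), 3.814074993133545))
yellow (np.int32(588), array([235, 213,  22,  33]), array([245.37244898, 228.81292517]), ((245.44091796875, 228.92967224121094), (19.578292846679688, 31.40323257446289), 4.969740390777588))
white (np.int32(4750), array([204, 166, 135,  88]), array([265.37284211, 214.29410526]), ((271.35723876953125, 209.71319580078125), (129.70091247558594, 77.68083190917969), 4.502189636230469))
white (np.int32(31), arr
[... 621 characters left out ...]
, 4.0), 90.0))
white (np.int32(26), array([256, 224,   4,  13]), array([257.        , 230.11538462]), ((257.5, 230.0), (12.0, 3.0), 90.0))
side
red (np.int32(28), array([239, 316,   6,   9]), array([241.78571429, 319.85714286]), ((241.5, 320.0), (8.0, 5.0), 90.0))
red (np.int32(64), array([190, 324,  10,  15]), array([194.453125, 331.234375]), ((194.36538696289062, 331.326904296875), (13.728129386901855, 8.040761947631836), 78.69007110595703))
orange (np.int32(230), array([272, 217,  19,  15]), array([281.81304348, 224.22608696]), ((281.0, 224.0), (14.0, 18.0), 90.0))
yellow (np.int32(152), array([250, 199,  25,   9]), array([262.44078947, 203.74342105]), ((262.0, 203.0), (8.0, 24.0), 90.0))
```

View pics/crop1.png

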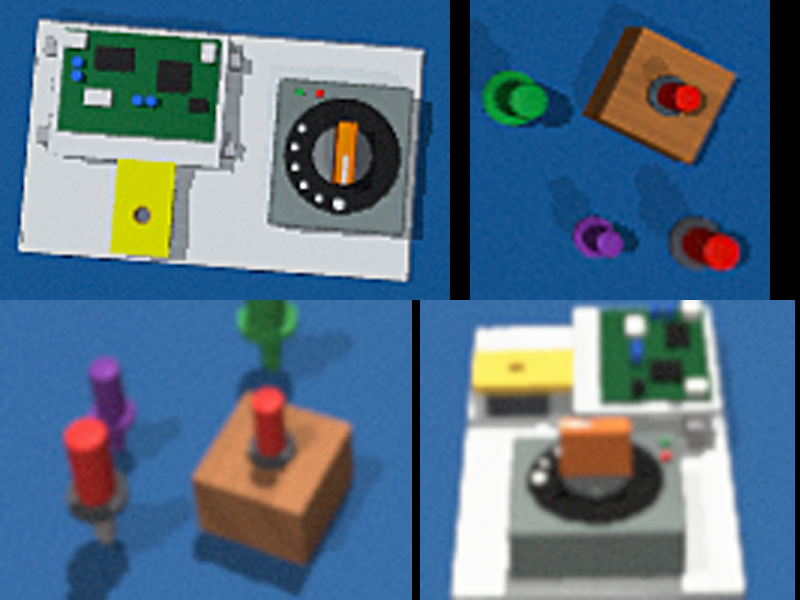

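The crop shows that the red pin in the rack is the smaller red: the loose red one has a longer, thicker handle. The tab hole is at about (245.3,231.3) and the knob pointer is at home. Next I'll compute positions.

```bash
python3 - <<'E'
from h import *
from scipy.optimize import least_squares
np.set_printoptions(precision=4,suppress=True)
t=cv2.imread("pics/top0.png"); s=cv2.imread("pics/side0.png")
C=[at_z("top",p,.01)[:2] for p in [(210.7,166.7),(339.3,176.7),(334,253.3),(204,242.7)]]
print("corners",np.array(C)); L=np.array([[90,150],[90,-150],[-90,-150],[-90,150]])/1e3
def f(q): 
    c,n=np.cos(q[2]),np.sin(q[2]); return ((L@np.array([[c,n],[-n,c]])+q[:2])-C).ravel()
r=least_squares(f,[.5,0,0]); q=r.x; print("jig",q,np.degrees(q[2]),"res mm",r.fun*1e3)
c,n=np.cos(q[2]),np.sin(q[2]); J=lambda x,y:np.array([c*x-n*y,n*x+c*y])+q[:2]
print("hole from jig",J(-.055,.055),"knob box",J(0,-.09))
# dark hole centroid
def wc(img,roi,w):
    x0,y0,x1,y1=roi; p=img[y0:y1,x0:x1].astype(float); m=w(p); Y,X=np.mgrid[y0:y1,x0:x1]; return (X*m).sum()/m.sum(),(Y*m).sum()/m.sum()
u=wc(t,(240,226,251,237),lambda p:np.clip(130-p[...,2],0,None)); print("hole px",u,at_z("top",u,.037))
print("yellow ctr",at_z("top",(245.44,228.93),.039),"expect jig tab")
u=wc(s,(257,199,268,207),lambda p:np.clip(150-p[...,2],0,None)); print("hole side px",u,at_z("side",u,.037))
print("knob top",at_z("top",(312.7,210.5),.094), "side orange box ",at_z("side",(281,217.5),.094))
# pin: project handle-cylinder silhouette and fit to red mask centroid in both views
def red(img,roi):
    return wc(img,roi,lambda p:np.clip(p[...,2]-1.6*np.maximum(p[...,1],p[...,0])-40,0,None)*(1.))
def mask(img,roi):
    x0,y0,x1,y1=roi; p=img[y0:y1,x0:x1].astype(float); m=(p[...,2]>2.2*np.maximum(p[...,1],p[...,0]))&(p[...,2]>70)
    n,l,st,ce=cv2.connectedComponentsWithStats(m.astype(np.uint8)); i=1+np.argmax(st[1:,4]); Y,X=np.where(l==i); return np.array([(X.min()+X.max())/2+x0,(Y.min()+Y.max())/2+y0]),st[i]
th=np.linspace(0,2*np.pi,24)
def sil(n,x,y):
    P=np.array([proj(n,(x+.008*np.cos(a),y+.008*np.sin(a),z)) for a in th for z in(.044,.078)]); return (P.min(0)+P.max(0))/2,P.max(0)-P.min(0)
mt,st=mask(t,(418,240,445,270)); ms,ss=mask(s,(228,300,256,340)); print("pin bbox",mt,st,ms,ss)
for nm,fun in [("both",lambda v:np.r_[sil("top",*v)[0]-mt,sil("side",*v)[0]-ms]),("top",lambda v:sil("top",*v)[0]-mt),("side",lambda v:sil("side",*v)[0]-ms)]:
    r=least_squares(fun,[.4,-.3],diff_step=1e-3); print("pin",nm,r.x,r.fun,sil("top",*r.x)[1],sil("side",*r.x)[1])
print("pin top disc",at_z("top",(433.1,255.8),.078))
# rack top corners from crop
rc=[(470+172,28),(736,75),(692,163),(600,118)]
R=[at_z("top",((x-470)/3.75+375-.37,y/3.75+230-.37),.04) for x,y in rc]; print("rack top",np.array(R),np.mean(R,0))
E
```

```text
corners [[ 0.6523  0.1697]
 [ 0.6374 -0.1295]
 [ 0.4601 -0.1208]
 [ 0.476   0.1785]]
jig [ 0.5565  0.0245 -0.051 ] -2.922172628065671 res mm [ 1.6519  0.0113  1.2949 -0.415  -1.1618  0.0459 -1.785   0.3577]
hole from jig [0.5043 0.0822] knob box [ 0.5519 -0.0654]
hole px (np.float64(244.55874673629242), np.float64(231.07441253263707)) [0.505  0.0845 0.037 ]
yellow ctr [0.5098 0.0825 0.039 ] expect jig tab
hole side px (np.float64(nan), np.float64(nan)) [nan nan nan]
knob top [ 0.5525 -0.0637  0.094 ] side orange box  [ 0.5529 -0.0605  0.094 ]
pin bbox [430.5 255.5] [ 7 12 12  8 73] [241.  317.5] [  9   9   9  18 123]
pin both [ 0.4633 -0.3237] [-0.4202  0.0461  0.0662  0.4648] [12.3041  7.9745] [ 9.9201 18.947 ]
pin top [ 0.4634 -0.3246] [0. 0.] [12.3185  7.9732] [ 9.9276 18.9606]
pin side [ 0.4631 -0.3226] [-0.  0.] [12.2864  7.9759] [ 9.9107 18.9302]
pin top disc [ 0.4633 -0.325   0.078 ]
rack top [[ 0.5028 -0.3091  0.04  ]
 [ 0.4767 -0.3645  0.04  ]
 [ 0.4241 -0.3388  0.04  ]
 [ 0.4488 -0.2847  0.04  ]] [ 0.4631 -0.3243  0.04  ]<stdin>:14: RuntimeWarning: invalid value encountered in scalar divide
```

Measurements agree across methods: pin (0.463,-0.324), hole (0.5045,0.083), knob (0.552,-0.0645), jig yaw -3°. Rack-top fit and pin fit match within 1 mm. I'll move off.

```bash
python3 -m inch '[{"hand":0,"slide":[28,-50,0],"yaw":-0.5},{"hand":0,"slide":[28,-50,0],"yaw":-0.5},{"hand":0,"slide":[28,-50,0],"yaw":-0.5},{"hand":0,"slide":[28,-50,0],"yaw":-0.5},{"hand":0,"slide":[28,-50,0],"yaw":-0.5},{"hand":0,"slide":[28,-50,0],"yaw":-0.5},{"hand":0,"slide":[28,-50,0],"yaw":-0.5},{"hand":0,"slide":[28,-50,0],"yaw":-0.5},{"hand":0,"slide":[28,-50,0],"yaw":-0.5},{"hand":0,"slide":[28,-50,0],"yaw":-0.5}]'
python3 -m inch '[{"hand":0,"slide":[1.2,-42.5,-8],"yaw":0},{"hand":0,"slide":[1.2,-42.5,-8],"yaw":0},{"hand":0,"slide":[1.2,-42.5,-8],"yaw":0},{"hand":0,"slide":[1.2,-42.5,-8],"yaw":0},{"hand":0,"slide":[1.2,-42.5,-8],"yaw":0},{"hand":0,"slide":[1.2,-42.5,-8],"yaw":0},{"hand":0,"slide":[1.2,-42.5,-8],"yaw":0},{"hand":0,"slide":[1.2,-42.5,-8],"yaw":0},{"hand":0,"slide":[1.2,-42.5,-8],"yaw":0},{"hand":0,"slide":[1.2,-42.5,-8],"yaw":0}]'; python3 -c "
from station import *
print(sense())"
```

```text
time_s: 1.35
tcp_pos: [0.4521, 0.098, 0.2918]
ee_rot: [[0.709, -0.706, -0.001], [-0.706, -0.709, -0.001], [-0.0, 0.001, -1.0]]
wrist_force: [-0.7, 0.7, 1.0]
gripper_width: 0.997
time_s: 2.6
tcp_pos: [0.4637, -0.3226, 0.2127]
ee_rot: [[0.714, -0.7, 0.001], [-0.7, -0.714, -0.0], [0.0, -0.0, -1.0]]
wrist_force: [-0.2, 0.7, 0.3]
gripper_width: 0.997
{'time_s': 2.6, 'joints': array([-1.83951946e+01,  2.02619891e+01, -1.45967552e+01, -8.91574067e-03,
       -5.51126835e+01,  6.39570282e+01]), 'joint_velocities': array([ 0.14918602, -0.2060522 ,  0.04227562,  0.06544964,  0.04021454,
        0.24016911]), 'effort': array([-3.50299319e-01, -3.49057281e+01,  1.65773070e+01,  3.65029983e+00,
        8.35742382e-02, -3.08700539e-03]), 'tcp_pos': array([ 0.46374437, -0.32259725,  0.21267901]), 'ee_rot': array([[ 7.13944059e-01, -7.00202554e-01,  5.13483356e-04],
       [-7.00202633e-01, -7.13944166e-01, -3.62491615e-05],
       [ 3.91980202e-04, -3.33662524e-04, -9.99999868e-01]]), 'wrist_force': array([-0.16333448,  0.6681898 ,  0.29630957]), 'moment': array([0.05993558, 0.0328841 , 0.02466051]), 'gripper_width': 0.9971998879348006}
```

```bash
python3 -m inch '[{"hand":0,"slide":[0,0,-4],"yaw":0},{"hand":0,"slide":[0,0,-7],"yaw":0},{"hand":0,"slide":[0,0,-9.3],"yaw":0},{"hand":0,"slide":[0,0,-9.3],"yaw":0},{"hand":0,"slide":[0,0,-9.3],"yaw":0}]'; python3 - <<'E'
from h import *
a=capture("top")[205:305,370:490]; b=capture("side")[245:365,180:300]
cv2.imwrite("pics/g1.png",np.hstack([cv2.resize(a,(480,400),interpolation=2)[:, :400],cv2.resize(b,(400,400),interpolation=2)]))
E
```

```text
time_s: 3.22
tcp_pos: [0.4644, -0.3236, 0.1206]
ee_rot: [[0.714, -0.7, 0.002], [-0.7, -0.714, -0.001], [0.002, -0.001, -1.0]]
wrist_force: [0.3, -0.3, 0.1]
gripper_width: 0.999
```

View pics/g1.png

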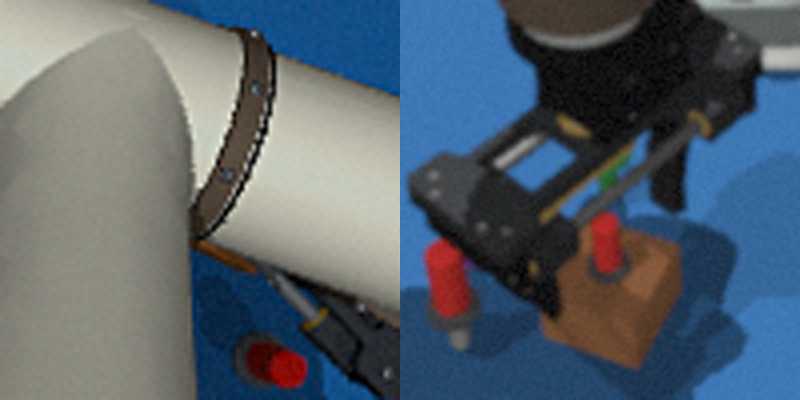

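The side crop shows the pin upright in the rack between the open fingers, with the loose red pin clear. I'll close.

```bash
python3 -m inch '[{"hand":1,"slide":[0,0,0],"yaw":0},{"hand":1,"slide":[0,0,0],"yaw":0},{"hand":1,"slide":[0,0,0],"yaw":0},{"hand":1,"slide":[0,0,0],"yaw":0},{"hand":1,"slide":[0,0,0],"yaw":0},{"hand":1,"slide":[0,0,0],"yaw":0},{"hand":1,"slide":[0,0,0],"yaw":0},{"hand":1,"slide":[0,0,0],"yaw":0}]'
```

```text
time_s: 4.32
tcp_pos: [0.4634, -0.324, 0.1192]
ee_rot: [[0.712, -0.702, 0.0], [-0.702, -0.712, -0.0], [0.0, -0.0, -1.0]]
wrist_force: [-0.0, 0.2, -0.2]
gripper_width: 0.176
```

```bash
python3 -m inch '[{"hand":1,"slide":[0,0,2],"yaw":0},{"hand":1,"slide":[0,0,4],"yaw":0},{"hand":1,"slide":[0,0,7],"yaw":0},{"hand":1,"slide":[0,0,10],"yaw":0},{"hand":1,"slide":[1,4,10],"yaw":0},{"hand":1,"slide":[1.5,9,10],"yaw":0.15},{"hand":1,"slide":[2,14,10],"yaw":0.3},{"hand":1,"slide":[2.5,19,10],"yaw":0.45},{"hand":1,"slide":[3,24,10],"yaw":0.6},{"hand":1,"slide":[3.5,29,10],"yaw":0.73}]'
python3 -m inch '[{"hand":1,"slide":[0.3,5,0],"yaw":0},{"hand":1,"slide":[0.5,9,-1],"yaw":0},{"hand":1,"slide":[0.6,11,-3],"yaw":0},{"hand":1,"slide":[0.6,11.7,-5],"yaw":0},{"hand":1,"slide":[0.6,11.7,-5],"yaw":0},{"hand":1,"slide":[0.6,11.7,-5],"yaw":0},{"hand":1,"slide":[0.6,11.7,-5],"yaw":0}]'
python3 - <<'E'
from h import *
s=sense(); T=s['tcp_pos'];R=s['ee_rot'];print(T,R[:,2],s['gripper_width'])
print("tip",T+R[:,2]*.1052,"grip",T+R[:,2]*.0582)
t=capture("top");b=capture("side"); cv2.imwrite("pics/t2.png",t);cv2.imwrite("pics/s2.png",b)
for n in("top","side"): print(n,"tip px",proj(n,T+R[:,2]*.1052),"hole px",proj(n,(.5045,.083,.039)))
W=np.zeros((400,800,3),np.uint8); W[:,:400]=cv2.resize(t[190:270,205:285],(400,400),interpolation=2); W[:,400:]=cv2.resize(b[150:230,225:305],(400,400),interpolation=2)
cv2.imwrite("pics/g2.png",W)
E
```

```text
time_s: 5.58
tcp_pos: [0.4982, -0.0323, 0.2193]
ee_rot: [[0.999, -0.043, 0.0], [-0.043, -0.999, 0.0], [0.0, -0.0, -1.0]]
wrist_force: [0.2, 0.0, -1.7]
gripper_width: 0.176
time_s: 6.45
tcp_pos: [0.5048, 0.0827, 0.1702]
ee_rot: [[0.999, -0.048, 0.002], [-0.048, -0.999, 0.001], [0.002, -0.001, -1.0]]
wrist_force: [0.1, -0.1, -0.9]
gripper_width: 0.175
[0.50480462 0.08274711 0.17020648] [ 1.68738782e-03  7.16260128e-04 -9.99998320e-01] 0.17473436594773054
tip [0.50498214 0.08282246 0.06500666] grip [0.50490283 0.0827888  0.11200658]
top tip px [244.44945078 230.94983015] hole px [245.14279161 231.29259758]
side tip px [259.84261427 194.87039425] hole px [260.119204   203.03339257]
```

View pics/g2.png

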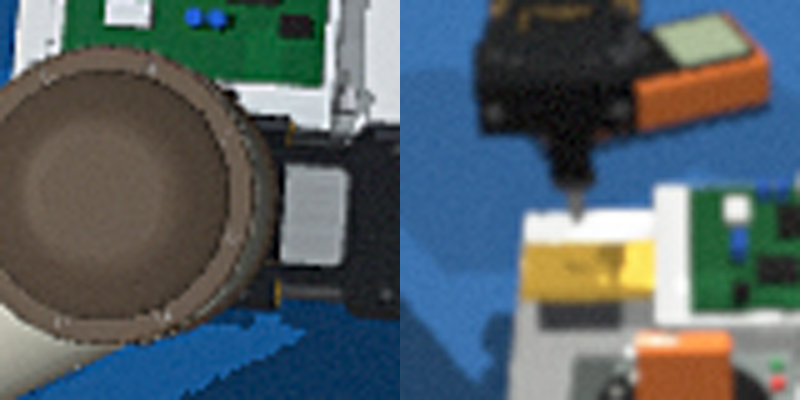

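The side crop shows the tip at about (260,194), directly over the hole (260.2,202.5). The wrist hides the top view. I'll descend step by step, watching force.

```bash
python3 -m inch '[{"hand":1,"slide":[0,0,-1],"yaw":0},{"hand":1,"slide":[0,0,-2],"yaw":0},{"hand":1,"slide":[0,0,-2.6],"yaw":0},{"hand":1,"slide":[0,0,-2.9],"yaw":0},{"hand":1,"slide":[0,0,-3.2],"yaw":0},{"hand":1,"slide":[0,0,-3.2],"yaw":0},{"hand":1,"slide":[0,0,-3.2],"yaw":0}]'
```

```text
time_s: 7.42
tcp_pos: [0.5045, 0.0831, 0.1374]
ee_rot: [[0.999, -0.048, 0.0], [-0.048, -0.999, 0.0], [0.0, -0.0, -1.0]]
wrist_force: [0.6, 0.3, 0.2]
gripper_width: 0.174
```

```bash
python3 -m inch '[{"hand":1,"slide":[0,0,-0.3],"yaw":0},{"hand":1,"slide":[0,0,-0.6],"yaw":0},{"hand":1,"slide":[0,0,-0.9],"yaw":0},{"hand":1,"slide":[0,0,-0.9],"yaw":0}]'
```

```text
time_s: 7.92
tcp_pos: [0.5042, 0.0829, 0.1279]
ee_rot: [[0.999, -0.048, -0.001], [-0.048, -0.999, -0.0], [-0.001, 0.0, -1.0]]
wrist_force: [-0.4, 0.0, -1.9]
gripper_width: 0.172
```

Now for the rest, down to flange contact (expected TCP z ≈ 0.118).

```bash
python3 -m inch '[{"hand":1,"slide":[0,0,-0.4],"yaw":0},{"hand":1,"slide":[0,0,-0.7],"yaw":0},{"hand":1,"slide":[0,0,-1.0],"yaw":0},{"hand":1,"slide":[0,0,-1.05],"yaw":0},{"hand":1,"slide":[0,0,-1.1],"yaw":0},{"hand":1,"slide":[0,0,-1.1],"yaw":0}]'
```

```text
time_s: 8.68
tcp_pos: [0.5044, 0.083, 0.1181]
ee_rot: [[0.999, -0.047, 0.0], [-0.047, -0.999, -0.0], [0.0, 0.0, -1.0]]
wrist_force: [-2.6, 1.6, 6.3]
gripper_width: 0.175
```

Flange contact (+6 N) at z = 0.118, as predicted. A slight extra press, then release and lift.

```bash
python3 -m inch '[{"hand":1,"slide":[0,0,-0.1],"yaw":0},{"hand":1,"slide":[0,0,-0.1],"yaw":0}]'; python3 -m inch '[{"hand":0.5,"slide":[0,0,0],"yaw":0},{"hand":0.5,"slide":[0,0,0.1],"yaw":0},{"hand":0.5,"slide":[0,0,0.1],"yaw":0},{"hand":0.5,"slide":[0,0,0.1],"yaw":0},{"hand":0.5,"slide":[0,0,2],"yaw":0},{"hand":0.5,"slide":[0,0,5],"yaw":0},{"hand":0.5,"slide":[0,0,9],"yaw":0},{"hand":0.5,"slide":[0.5,-3,9],"yaw":0},{"hand":0.5,"slide":[1,-5,9],"yaw":0}]'
python3 - <<'E'
from h import *
t=capture("top");b=capture("side")
W=np.zeros((400,800,3),np.uint8); W[:,:400]=cv2.resize(t[180:260,205:285],(400,400),interpolation=2); W[:,400:]=cv2.resize(b[150:230,225:305],(400,400),interpolation=2)
cv2.imwrite("pics/g3.png",W)
E
```

```text
time_s: 8.93
tcp_pos: [0.5044, 0.083, 0.118]
ee_rot: [[0.999, -0.047, 0.001], [-0.047, -0.999, -0.0], [0.001, 0.0, -1.0]]
wrist_force: [-5.4, 0.3, 12.3]
gripper_width: 0.177
time_s: 10.05
tcp_pos: [0.5144, 0.0324, 0.2068]
ee_rot: [[0.999, -0.048, 0.001], [-0.048, -0.999, 0.001], [0.001, -0.001, -1.0]]
wrist_force: [0.2, -0.6, -0.2]
gripper_width: 0.5
```

View pics/g3.png

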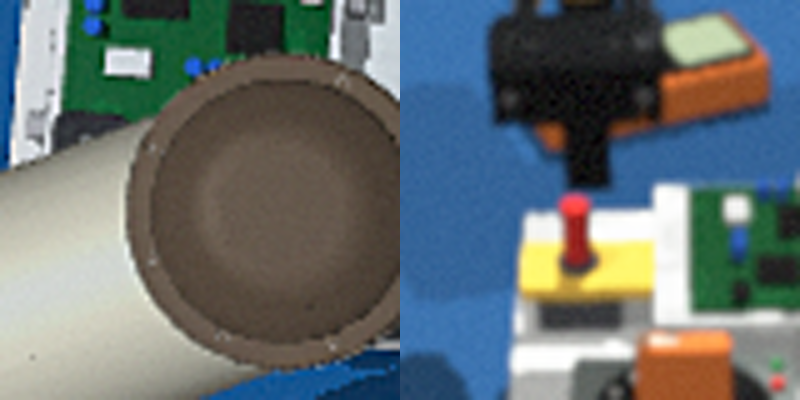

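Pin stands upright with its flange flat on the tab (575,262 in the crop). Next the knob.

```bash
python3 -m inch '[{"hand":0.3,"slide":[2,-5,0],"yaw":0},{"hand":0.3,"slide":[3.8,-9.8,0],"yaw":0},{"hand":0.3,"slide":[3.8,-9.8,-2],"yaw":0},{"hand":0.3,"slide":[3.8,-9.8,-4],"yaw":0},{"hand":0.3,"slide":[3.8,-9.8,-6],"yaw":0},{"hand":0.3,"slide":[3.8,-9.8,-7.3],"yaw":0},{"hand":0.3,"slide":[3.8,-9.8,-7.3],"yaw":0},{"hand":0.3,"slide":[3.8,-9.8,-7.3],"yaw":0}]'; python3 - <<'E'
from h import *
b=capture("side");t=capture("top")
W=np.zeros((400,800,3),np.uint8); W[:,400:]=cv2.resize(b[160:260,230:330],(400,400),interpolation=2); W[:,:400]=cv2.resize(t[160:260,240:340],(400,400),interpolation=2)
cv2.imwrite("pics/g4.png",W)
E
```

```text
time_s: 11.15
tcp_pos: [0.5529, -0.0647, 0.1339]
ee_rot: [[0.999, -0.047, 0.001], [-0.047, -0.999, -0.0], [0.001, -0.0, -1.0]]
wrist_force: [0.6, -0.6, -0.3]
gripper_width: 0.701
```

View pics/g4.png

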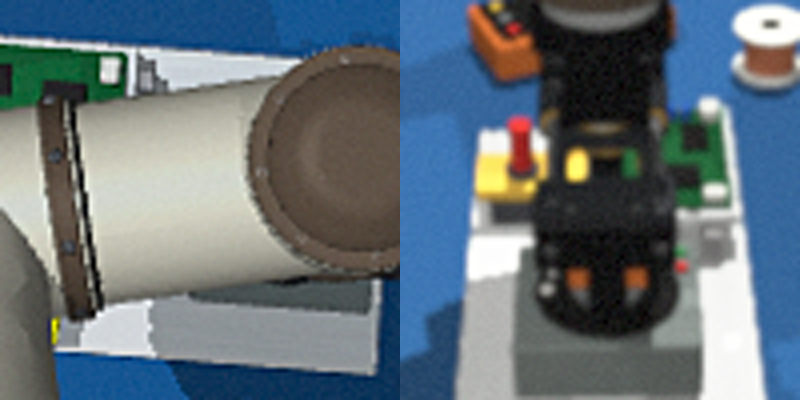

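Side crop: the near finger is centred in front of the orange bar, with equal orange on each side (578 and 637), and there is no contact force. I'll close.

```bash
python3 -m inch '[{"hand":1,"slide":[0,0,0],"yaw":0},{"hand":1,"slide":[0,0,0],"yaw":0},{"hand":1,"slide":[0,0,0],"yaw":0},{"hand":1,"slide":[0,0,0],"yaw":0},{"hand":1,"slide":[0,0,0],"yaw":0},{"hand":1,"slide":[0,0,0],"yaw":0},{"hand":1,"slide":[0,0,0],"yaw":0}]';  python3 -c "
from station import *
s=sense();print(s['moment'],s['wrist_force'])"
```

```text
time_s: 12.12
tcp_pos: [0.5524, -0.064, 0.1332]
ee_rot: [[0.999, -0.048, 0.0], [-0.048, -0.999, 0.001], [0.0, -0.001, -1.0]]
wrist_force: [-0.5, 5.1, 1.0]
gripper_width: 0.157
[1.50227732 0.26551266 0.0202456 ] [-0.53134138  5.13273395  0.97417068]
```

Gripped (13.7 mm). A 5 N side load says the knob axis lies about 1 mm further +y, so I'll correct for that while turning to the first stop.

```bash
python3 -m inch '[{"hand":1,"slide":[0,0.1,0],"yaw":0},{"hand":1,"slide":[0,0.1,0],"yaw":-0.1},{"hand":1,"slide":[0,0.1,0],"yaw":-0.2},{"hand":1,"slide":[0,0.1,0],"yaw":-0.3},{"hand":1,"slide":[0,0.1,0],"yaw":-0.42},{"hand":1,"slide":[0,0.1,0],"yaw":-0.42},{"hand":1,"slide":[0,0.1,0],"yaw":-0.42}]';  python3 -c "
from station import *
s=sense();print(s['moment'],s['wrist_force'])"
```

```text
time_s: 13.0
tcp_pos: [0.5525, -0.0637, 0.1332]
ee_rot: [[0.893, -0.449, 0.0], [-0.449, -0.893, 0.0], [0.0, -0.0, -1.0]]
wrist_force: [0.1, 3.7, 0.2]
gripper_width: 0.16
[1.31912081 0.09085844 0.03061916] [0.11454433 3.73281755 0.21408225]
```

```bash
python3 -m inch '[{"hand":1,"slide":[0,0.05,0],"yaw":-0.1},{"hand":1,"slide":[0,0.05,0],"yaw":-0.2},{"hand":1,"slide":[0,0.05,0],"yaw":-0.3},{"hand":1,"slide":[0,0.05,0],"yaw":-0.42},{"hand":1,"slide":[0,0.05,0],"yaw":-0.42},{"hand":1,"slide":[0,0.05,0],"yaw":-0.42}]';  python3 -c "
from station import *
s=sense();print(s['moment'],s['wrist_force'])"; python3 -m inch '[{"hand":1,"slide":[0,0,0],"yaw":-0.1},{"hand":1,"slide":[0,0,0],"yaw":-0.2},{"hand":1,"slide":[0,0,0],"yaw":-0.3},{"hand":1,"slide":[0,0,0],"yaw":-0.36},{"hand":1,"slide":[0,0,0],"yaw":-0.36},{"hand":1,"slide":[0,0,0],"yaw":-0.36}]';  python3 -c "
from station import *
s=sense();print(s['moment'],s['wrist_force'],s['joints'])"
```

```text
time_s: 13.75
tcp_pos: [0.5526, -0.0634, 0.1333]
ee_rot: [[0.633, -0.774, 0.001], [-0.774, -0.633, 0.0], [0.0, -0.001, -1.0]]
wrist_force: [1.0, 4.5, -0.5]
gripper_width: 0.158
[ 1.12914519 -0.23140176  0.07564947] [ 0.98033947  4.46889217 -0.47818495]
time_s: 14.5
tcp_pos: [0.5528, -0.0633, 0.1333]
ee_rot: [[0.319, -0.948, 0.001], [-0.948, -0.319, 0.0], [0.0, -0.001, -1.0]]
wrist_force: [2.1, 4.1, -2.6]
gripper_width: 0.16
[ 1.40081051 -0.55649871  0.08285805] [ 2.14496362  4.07820252 -2.63061343] [ 1.01578435e+01  2.50046213e+01 -2.08190507e+01 -6.23348735e-03
 -4.41111339e+01  8.44464960e+00]
```

```bash
python3 -m inch '[{"hand":1,"slide":[0,0.05,0],"yaw":-0.03},{"hand":1,"slide":[0,0.05,0],"yaw":-0.06},{"hand":1,"slide":[0,0.05,0],"yaw":-0.06},{"hand":1,"slide":[0,0.05,0],"yaw":-0.06},{"hand":1,"slide":[0,0.05,0],"yaw":-0.06}]'; python3 - <<'E'
from h import *
s=sense();print(s['moment'],s['wrist_force'],np.degrees(np.arctan2(-s['ee_rot'][1,1],-s['ee_rot'][0,1])))
b=capture("side");t=capture("top")
W=np.zeros((400,800,3),np.uint8); W[:,400:]=cv2.resize(b[195:255,250:310],(400,400),interpolation=2); W[:,:400]=cv2.resize(b[120:280,220:380],(400,400),interpolation=2)
cv2.imwrite("pics/g5.png",W)
E
```

```text
time_s: 15.12
tcp_pos: [0.5528, -0.0632, 0.1333]
ee_rot: [[0.26, -0.966, 0.001], [-0.966, -0.26, -0.0], [0.0, -0.001, -1.0]]
wrist_force: [4.2, 1.2, -5.5]
gripper_width: 0.157
[ 0.17328863 -1.50977928  0.095689  ] [ 4.24692668  1.18066047 -5.54540302] 15.077533404360699
```

View pics/g5.png

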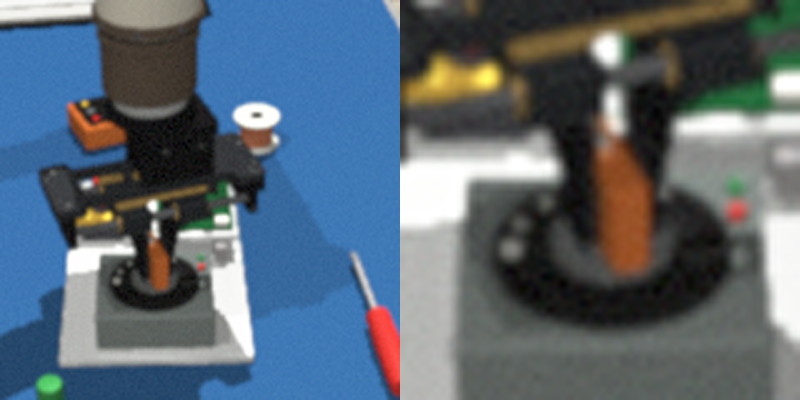

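The bar points away from the side camera between the fingers, past the home dot (511,250) and the first two stop dots. The opening is unchanged, so the pads lie flush. Jaw angle is 15.08° against 15.05° for the third stop, and the spring moment is 0.096 N m. A short hold will check for drift before I hand in.

```bash
python3 -m inch '[{"hand":1,"slide":[0,0,0],"yaw":0},{"hand":1,"slide":[0,0,0],"yaw":0},{"hand":1,"slide":[0,0,0],"yaw":0},{"hand":1,"slide":[0,0,0],"yaw":0},{"hand":1,"slide":[0,0,0],"yaw":0},{"hand":1,"slide":[0,0,0],"yaw":0},{"hand":1,"slide":[0,0,0],"yaw":0},{"hand":1,"slide":[0,0,0],"yaw":0}]'; python3 - <<'E'
from h import *
s=sense();print(s['moment'],np.degrees(np.arctan2(-s['ee_rot'][1,1],-s['ee_rot'][0,1])))
b=capture("side");b0=cv2.imread("pics/s2.png")
W=np.zeros((400,800,3),np.uint8); W[:,400:]=cv2.resize(b[195:255,250:310],(400,400),interpolation=2); W[:,:400]=cv2.resize(b[150:230,225:305],(400,400),interpolation=2)
cv2.imwrite("pics/g6.png",W)
E
```

```text
time_s: 16.23
tcp_pos: [0.5528, -0.0631, 0.1333]
ee_rot: [[0.26, -0.966, 0.001], [-0.966, -0.26, -0.0], [0.0, -0.001, -1.0]]
wrist_force: [5.5, 0.1, -4.5]
gripper_width: 0.159
[ 0.1133857  -1.62786371  0.14176176] 15.081691586963275
```

View pics/g6.png

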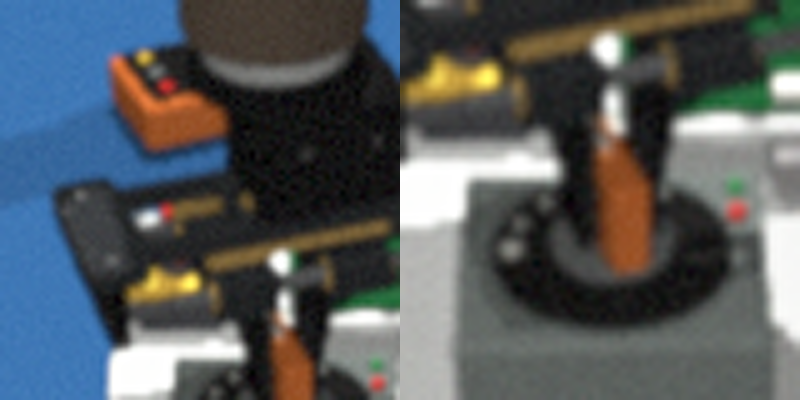

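The picture has not changed over the 1 s hold: the bar is in the same place, and the red pin is still glimpsed behind the gripper at about (167,210). Handing in.

```bash
python3 -c "
from station import *
print(finish_job())"
```

```text
the job is handed in; nothing more can be done
None
```

I handed the job in at about 16 s with the lock pin in the carrier and the gripper still holding the knob at the third stop.

- **Lock pin:** I took the smaller red pin from the rack and pushed it down through the tab and lug. The flange met the tab at the predicted height, with about 12 N of final push. A picture after release showed it upright with the flange flat on the tab.
- **Knob:** I turned it clockwise in steps of 24°, 24°, 20.6° and 3.4°, 72° in all. At the end the jaw angle was 15.08° against 15.05° expected for the third stop. It did not drift over a 1 s hold, and the gripper opening was the same as when I first gripped the bar.

**Checks that were weaker or disagreed:**
- I did not feel distinct clicks, so the third stop rests on the angle.
- The twist reading at the wrist was noisy: 0.096 and then 0.14 N m, where about 0.11 N m was expected.
- About 5 N of side load was left on the gripped knob.
- In the last picture the gripper mostly hid the pin and tab, and the top camera could not see the knob dial. I did not measure separately that the carrier stayed home or that the meter, screwdriver and spool stayed put. The arm never went near those three.

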